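# Pack the lacquer lunch box in two layers

## Task

Pack the black lacquer lunch box in layers. Stand the screw-top glass jar upright on the bottom, in the free end beside the celadon dish; take the divider off its slanted stand and lay it level on the ledges above them, finger grip up; then lay the aluminium chopstick case flat on the divider, lengthwise, beside the finger grip. Set the glass down gently, and leave the celadon dishes where they are.

Things in the scene. Friction and masses are not known exactly. Their poses are not given: they have to be found in the camera images.
- lunch_box: Open lacquered lunch box, black outside, red inside, fixed. Origin: centre of its underside; x along the short side, y along the long side, z up. Outside 196 (x) by 252 (y), rim at z = 94; walls and floor 8 thick; inside 180 (x) by 236 (y). Along the inside of each short end wall runs a ledge 14 wide (y = 104 to 118 and -104 to -118), top at z = 60; the divider rests on the two.
- box_floor (a point): Middle of the box's inner floor (8 above its underside, 52 below the ledge tops), axes as the box. A celadon dish stands at about y = +55 or -55; the jar's place is the free end, about y = -55 or +55, on the opposite side from the dish. A round white paper liner 80 wide, of no thickness, lies there.
- dish_packed_mid (a point): Centre, half-way up, of the shallow round celadon (grey-green) dish that already stands on the box's bottom at one end: rim diameter 82, 26 high. It stays there.
- jar_mid (a point): Centre (24 above its underside) of the round glass jar with a screwed-on steel lid: 61 diameter glass, lid 62 diameter from 31 to 48 above the underside; 48 high in all; about 220 g. Stands on the sideboard to the left or right. z up.
- stand: Slanted bamboo drying stand, fixed to the sideboard; origin at the centre of its footprint (about 155 by 200). Its resting face rises towards the stand's own +x at 27 degrees (0.47 rad) from level and faces the robot; a low lip (9 off the face) along the lower edge holds the divider.
- divider_grip (a point): Centre of the divider's black finger cleat. Divider: red plate 170 (x) by 226 (y) by 6, 200 g; cleat on the middle of its upper face, 28 wide (x), 60 long (y), 10 tall. This point is 5 above the plate's face, 11 above its underside; z is the plate's normal, at first tipped 27 degrees back to the robot. Fits the box either way round, 5 play per side; on the ledges this point is at box z = 71.
- case_mid (a point): Centre (9 above its underside) of the closed aluminium chopstick case: bar 185 (x, its length) by 24 (y) by 18 high, about 70 g; the sliding cover is let into its top face. Lies on the sideboard on the left or right, on the other side from the jar. On the divider there is a lane about 76 wide on each side of the cleat.
- dish_front_mid (a point): Centre, half-way up, of a celadon dish on the sideboard between the box or stand and the robot: rim diameter 80, 24 high. A bystander.
- dish_side_mid (a point): Centre, half-way up, of the third celadon dish, also on the sideboard towards the robot: rim diameter 90, 25 high. A bystander.

How it is judged:
On the way, in this order (a step that is already met when the one before it is completed fails the run):
1. the jar stands upright on the bottom of the box, let go (x of jar_mid in the frame of lunch_box between -0.06 and 0.06 m and y of jar_mid in the frame of lunch_box between -0.075 and 0.075 m and z of jar_mid in the frame of lunch_box between 0.029 and 0.035 m and angle between jar_mid's own z axis and vertical below 0.06 rad and contact force between jar and the fingers below 0.1 N), for 0.2 s.
2. the divider lies level on both ledges, finger grip up, over the jar and the dish, let go (x of jar_mid in the frame of lunch_box between -0.06 and 0.06 m and y of jar_mid in the frame of lunch_box between -0.075 and 0.075 m and z of jar_mid in the frame of lunch_box between 0.029 and 0.035 m and angle between jar_mid's own z axis and vertical below 0.06 rad and x of divider_grip in the frame of lunch_box between -0.009 and 0.009 m and y of divider_grip in the frame of lunch_box between -0.009 and 0.009 m and z of divider_grip in the frame of lunch_box between 0.0685 and 0.0735 m and angle between divider_grip's own z axis and vertical below 0.03 rad and contact force between divider and the fingers below 0.1 N), for 0.2 s.
At the end, for the whole second after the job is handed in: Jar upright (0.06 rad) on the bottom in the free end, height within 3 mm; divider on both ledges, cleat up, within 2.5 mm of seated height, tilt under 0.03 rad; case on it beside the cleat, within 2.5 mm of its height, tilt under 0.05, lengthwise within 0.2 rad, centred within 35 mm; all still (x of jar_mid in the frame of lunch_box between -0.06 and 0.06 m and y of jar_mid in the frame of lunch_box between -0.075 and 0.075 m and z of jar_mid in the frame of lunch_box between 0.029 and 0.035 m and angle between jar_mid's own z axis and vertical below 0.06 rad and x of divider_grip in the frame of lunch_box between -0.009 and 0.009 m and y of divider_grip in the frame of lunch_box between -0.009 and 0.009 m and z of divider_grip in the frame of lunch_box between 0.0685 and 0.0735 m and angle between divider_grip's own z axis and vertical below 0.03 rad and z of case_mid in the frame of divider_grip between 0.0015 and 0.0065 m and x of case_mid in the frame of divider_grip between -0.09 and 0.09 m and y of case_mid in the frame of divider_grip between -0.035 and 0.035 m and angle between case_mid's own z axis and vertical below 0.05 rad and angle between the x axis of case_mid and the y axis of lunch_box, either way round below 0.2 rad and linear speed of each of jar, divider, case below 0.02 m/s); the robot touches nothing.
It fails at once if the glass jar is dropped (falls free, faster than 0.4 m/s, more than about 8 mm) (contact force between jar and the fingers below 0.1 N and linear speed of jar above 0.4 m/s).
It fails at once if the glass jar is banged down on the box or knocked against the celadon dish in it (contact force between jar and lunch_box above 150 N or contact force between jar and dish_packed above 40 N).
It fails at once if a celadon dish is shoved more than 20 mm (distance of any of dish_packed_mid, dish_front_mid, dish_side_mid from where it was at the start of the episode above 0.02 m).
It also fails if it takes over 72 s, if anything falls off the work surface, if the arm or the gripper's body presses on something with over 40 N, if the wrist force passes 120 N, or if a joint passes its speed limit or range.

## Robot

A 6-joint arm with a two-finger parallel gripper is mounted at the origin on the work surface. World frame = base frame: x ahead of the robot, y to its left, z up, the work surface at z = 0. Lengths are in m, angles in rad, forces in N, time in s.
With the tool pointing down it reaches from about 0.325 to 1 m from the base axis. Payload 5.1 kg.
Tool frame: the origin (TCP) lies at the very end of the fingers, on their centre line; the grasp point (between the pads) lies manip.pinch_z behind it (manip.pinch_z is the distance from the TCP to the grasp point, in m); x points along the fingers, y is the direction in which the jaws open and shut, and the axes are right-handed (so a half turn about x gives the same grasp; the last joint's range is limited). The gripper opens to 85 mm and grips with 20 to 120 N. Pads are 22 mm wide; open, the fingers measure 114 mm over their backs; the gripper's body (76 mm by 85 mm) begins 54 mm behind the grasp point. The pads swing forward as they close: fully open they stand 13 mm farther back than shut.
Start: joints at [-1.216, 0.124, 1.65, -0, 1.367, -0.083], TCP at [0.276, -0.589, 0.204] pointing down, gripper open.
Joint ranges: [-2.61, 2.61], [-1.02, 2.33], [0.03, 2.71], [-1.35, 4.49], [0.32, 2.68], [-2.91, 2.91]. Speed limits (rad/s): [2.57, 2.57, 3.14, 3.14, 3.14, 3.14].

## Interface

Orientations are given as a rotation vector (axis times angle).
In Python, from workcell import manip, eoat, sensors, vision, recognise, mark_of gives the robot as it stands. The module is installed in compiled form; this text tells all that it offers. Calls block until the motion is done:
- manip.move_ptp(position, orientation): joint-space move of the TCP to a pose.
- manip.move_straight(position, orientation=None, v=0.15, guard=None): straight line of the TCP; orientation=None keeps the orientation; v is the mean speed in m/s. With guard (N) it stops when the force on the tool has changed by that much, and returns True; else False.
- manip.move_joints(angles): joint-space move.
- eoat.set_gripper(opening): finger opening in m; the grip force is fixed at half the most; returns when the fingers have stopped.
- manip.sleep(seconds).
- manip.solve_ik(position, orientation): joint angles nearest the present ones, or None.
- sensors.get_state(): the state.
- vision.snapshot(name): name is "side" or "top" or "wrist"; returns a dict with "pixels" (384x512x3 uint8, red, green, blue), "depth" (384x512 float32, m along the optical axis (not along the pixel's ray), 0 where there is no reading), "fx", "fy", "cx", "cy" (pixels), "k1" (the pictures are not rectified: a ray, as slopes to the right and down, at radius r is drawn at 1 + k1 r^2 times it, then the intrinsics apply), "xyz" and "attitude" of the camera in the world. Camera axes: x right, y down, z forward; pixel columns grow to the right and rows downward; lengths in m; the calibration is good to about 2 mm. A picture is of the moment at which its call begins.
A pose or a line that the arm cannot do raises manip.IKError and nothing moves.
- manip.hand_in(): hands the job in, once; it reports no verdict.
Trained networks look in the newest picture that a camera, given by its name, has taken for a name from the list of things; names that differ only in an ending like _2 or _b are one class to them, and where a whole thing is asked for, a point or a joint stands for the part that bears it (a point fixed in the world has none). Each returns a list of dicts, best first, with "p" (0 to 1); they miss things now and then, are a little off and sometimes report something else, mostly with a low value. They report only what shows in the picture. A call takes as long as a camera call.
- recognise(camera, name): "centre" ([x, y, z] in m, in the coordinates of the camera as it stood for that picture, good to about 4 mm: the middle of the surface that is visible of it).
- mark_of(camera, name): "centre" ([x, y, z] in m, in the coordinates of the camera as it stood for that picture, good to about 4 mm: a listed point, or the origin of a listed thing).
The state is a dict: "time": time; "joint_positions": joint angles; "dq": joint speeds; "tau": joint torques, N m; "position": TCP position; "orientation": TCP orientation; "contact_force": force on the tool from outside, world axes, zero at the start; "moment": the same for the moment, N m; "finger_gap": finger opening in m.
Only numpy, scipy, OpenCV 4.12 (cv2) and the standard library are available. Lean on these libraries where they do the work, as an engineer would, in place of code of your own. Each camera call takes 0.05 s, during which the arm holds its last target.

## Working session

There is one attempt and no reset: what is moved stays moved. The work goes in short steps, each a Python script; the robot and the scene stay as the last script left them, time stands still between calls to the robot, and variables do not carry over. Pictures are saved under pics/ and viewed, and the job is handed in when it is done.

```bash
mkdir -p pics; ls; cat > h.py <<'E'
import numpy as np, cv2
from scipy.spatial.transform import Rotation as R
from workcell import manip, eoat, sensors, vision, recognise, mark_of
def snap(c,fn=None):
    s=vision.snapshot(c)
    if fn: cv2.imwrite('pics/'+fn+'.png',cv2.cvtColor(s['pixels'],cv2.COLOR_RGB2BGR))
    return s
def att(s):
    a=np.array(s['attitude'],float)
    return a if a.shape==(3,3) else R.from_rotvec(a).as_matrix()
def c2w(s,p): return np.array(s['xyz'])+att(s)@np.array(p)
def rays(s):
    h,w=s['depth'].shape
    K=np.array([[s['fx'],0,s['cx']],[0,s['fy'],s['cy']],[0,0,1.]])
    u,v=np.meshgrid(np.arange(w),np.arange(h))
    pts=np.stack([u,v],-1).reshape(-1,1,2).astype(np.float64)
    r=cv2.undistortPoints(pts,K,np.array([s['k1'],0,0,0,0.])).reshape(h,w,2)
    return r
def cloud(s):
    r=rays(s); d=s['depth']
    P=np.dstack([r[...,0]*d,r[...,1]*d,d])
    W=P@att(s).T+np.array(s['xyz']); W[d<=0]=np.nan
    return W
def proj(s,p):
    q=att(s).T@(np.array(p)-np.array(s['xyz'])); a=q[:2]/q[2]; a=a*(1+s['k1']*(a@a))
    return np.array([a[0]*s['fx']+s['cx'],a[1]*s['fy']+s['cy']])
def down(psi): # tool x down, tool y (jaw dir) at angle psi in world xy
    x=np.array([0,0,-1.]);y=np.array([np.cos(psi),np.sin(psi),0]);z=np.cross(x,y)
    return R.from_matrix(np.stack([x,y,z],1)).as_rotvec()
E
python3 - <<'E'
from h import *
st=sensors.get_state(); print({k:np.round(v,3) for k,v in st.items()}, manip.pinch_z)
names=["lunch_box","box_floor","dish_packed_mid","jar_mid","stand","divider_grip","case_mid","dish_front_mid","dish_side_mid"]
for c in ["top","side"]:
    s=snap(c,c+'0'); print(c,s['fx'],s['fy'],s['cx'],s['cy'],s['k1'],s['xyz'],np.round(s['attitude'],3))
    np.savez(c+'0.npz',**s)
    for n in names:
        print(n,[(round(d['p'],2),np.round(c2w(s,d['centre']),3)) for d in mark_of(c,n)[:3]])
E
```

```text
pics
{'time': np.float64(0.0), 'joint_positions': array([-1.216,  0.125,  1.652,  0.   ,  1.367, -0.083]), 'dq': array([ 0.001, -0.001,  0.001,  0.001, -0.001, -0.001]), 'tau': array([ 0.0000e+00, -4.2361e+01, -3.6545e+01, -0.0000e+00,  7.0000e-03,
       -0.0000e+00]), 'position': array([ 0.275, -0.588,  0.203]), 'orientation': array([ 1.98 ,  0.443, -1.98 ]), 'contact_force': array([-0.138,  0.358,  0.336]), 'moment': array([-0.014,  0.072,  0.025]), 'finger_gap': np.float64(0.085)} 0.0187
top 452.9164669058783 452.9164669058783 254.4851998418713 191.81729591265756 -0.1518374141015099 [0.35823005 0.01931866 1.4435215 ] [-2.139  2.193 -0.119]
lunch_box [(0.97, array([ 0.635, -0.155,  0.004]))]
box_floor [(0.78, array([ 0.632, -0.153,  0.011]))]
dish_packed_mid [(0.67, array([ 0.635, -0.202,  0.019]))]
jar_mid [(0.63, array([0.453, 0.421, 0.023]))]
stand []
divider_grip [(0.72, array([0.637, 0.171, 0.112]))]
case_mid [(0.57, array([ 0.475, -0.428,  0.006]))]
dish_front_mid [(0.87, array([ 0.381, -0.237,  0.013]))]
dish_side_mid [(0.2, array([ 0.638, -0.208,  0.025]))]
side 483.18753617179084 483.18753617179084 261.4613615209078 186.57660638995088 -0.20350214147888024 [-0.17561041  0.77143391  0.93634626] [-0.929  2.41  -1.136]
lunch_box [(0.93, array([ 0.634, -0.151,  0.001]))]
box_floor [(0.81, array([ 0.636, -0.147,  0.009]))]
dish_packed_mid [(0.53, array([ 0.637, -0.204,  0.022]))]
jar_mid [(0.84, array([0.452, 0.426, 0.024]))]
stand [(0.81, array([ 0.636,  0.165, -0.002]))]
divider_grip [(0.61, array([0.643, 0.169, 0.118]))]
case_mid [(0.72, array([ 0.476, -0.429,  0.008])), (0.55, array([0.381, 0.193, 0.012]))]
dish_front_mid [(0.7, array([ 0.38 , -0.231,  0.008]))]
dish_side_mid [(0.23, array([ 0.38 , -0.236,  0.011])), (0.17, array([ 0.637, -0.152, -0.001]))]
```

View pics/top0.png

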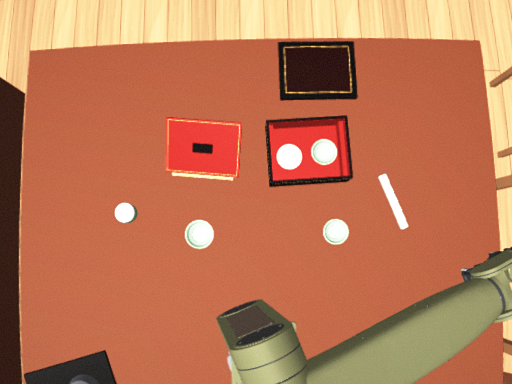

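View pics/side0.png

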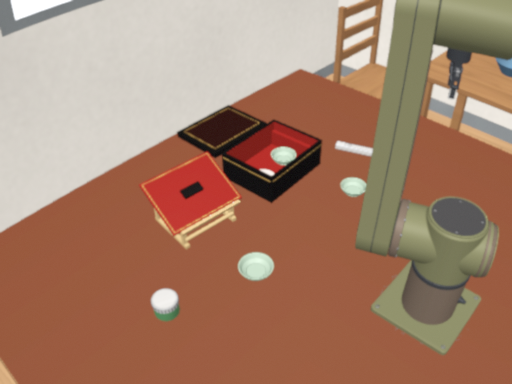

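The top view shows the box at about (310,152), with the packed dish at (323,152) and the liner at (289,156). The divider on its stand is at (203,147), the jar at (125,212) and the case at (393,202). The bystander dishes are at (200,234) and (336,231). The side view agrees. Next I'll measure from the depth data.

```bash
cat > m.py <<'E'
from h import *
def box2(P):
    (c,sz,a)=cv2.minAreaRect(P.astype(np.float32)); return np.round(c,4),np.round(sz,4),round(a,2)
def circ(P):
    A=np.c_[2*P,np.ones(len(P))]; x=np.linalg.lstsq(A,(P**2).sum(1),rcond=None)[0]
    return x[:2],np.sqrt(x[2]+x[:2]@x[:2])
E
python3 - <<'E'
from m import *
for c in ['top','side']:
    s=dict(np.load(c+'0.npz')); W=cloud(s); F=W.reshape(-1,3); C=s['pixels'].reshape(-1,3).astype(float)
    F0=F; ok=np.isfinite(F).all(1); 
    def near(x,y,r,z0,z1): return ok&(abs(F[:,0]-x)<r)&(abs(F[:,1]-y)<r)&(F[:,2]>z0)&(F[:,2]<z1)
    t=near(.5,0.02,.04,-.05,.05); print(c,'table z',np.median(F[t,2]),np.std(F[t,2]))
    b=near(.635,-.152,.16,.085,.11); print('box rim',box2(F[b,:2]),np.median(F[b,2]),b.sum())
    k=near(.453,.422,.05,.035,.06); print('jar',box2(F[k,:2]),np.median(F[k,:2],0),np.median(F[k,2]),k.sum(), circ(F[k,:2][cv2.convexHull(F[k,:2].astype(np.float32),returnPoints=False).ravel()]))
    k=near(.475,-.428,.13,.008,.03)&(C.min(1)>120); print('case',box2(F[k,:2]),np.median(F[k,:2],0),np.percentile(F[k,2],[10,50,90]),k.sum())
    red=(C[:,0]>150)&(C[:,1]<70)&(C[:,2]<70)
    k=near(.637,.17,.16,.03,.25)&red; P=F[k]; n=None
    c0=np.median(P,0)
    for _ in range(4):
        u,d,v=np.linalg.svd(P-P.mean(0),full_matrices=False); n=v[2]*np.sign(v[2,2]); r=(F[k]-P.mean(0))@n; P=F[k][abs(r)<.004]
    e1=np.cross([0,1,0],n); e1/=np.linalg.norm(e1); e2=np.cross(n,e1)
    m=P.mean(0); q=np.c_[(P-m)@e1,(P-m)@e2]; cc,sz,a=cv2.minAreaRect(q.astype(np.float32))
    print('div n',n,np.degrees(np.arccos(n[2])),'centre plate top',m+cc[0]*e1+cc[1]*e2,sz,a,len(P))
    k=near(.637,.17,.04,.03,.25)&(C.max(1)<70); print('cleat',F[k].mean(0),k.sum())
    for n_,x,y in [('liner',.635,-.1),('dishp',.635,-.205)]:
        k=near(x,y,.05,.0,.06)&(C.min(1)>130); print(n_,F[k].mean(0),box2(F[k,:2]),np.percentile(F[k,2],[5,50,95]),k.sum())
    for x,y in [(.38,-.235),(.38,.19)]:
        k=near(x,y,.06,.006,.06); print('dish',F[k].mean(0),box2(F[k,:2]),k.sum())
E
```

```text
top table z -0.00027962028199746136 0.003104256763980174
box rim (array([ 0.6343, -0.1531]), array([0.1962, 0.252 ]), 2.39) 0.09273037825072983 871
jar (array([0.4553, 0.4255]), array([0.0613, 0.06  ]), 89.15) [0.45625785 0.42358065] 0.047393394271549205 319 (array([0.45616604, 0.42533501]), np.float64(0.031161555615001724))
case (array([ 0.4719, -0.4296]), array([0.1849, 0.028 ]), 20.21) [ 0.47255825 -0.42864567] [0.01230299 0.01694386 0.02113461] 451
div n [-0.4586776   0.04768366  0.88732245] 27.461308045415826 centre plate top [0.64224361 0.1674348  0.11023255] (0.22304941713809967, 0.16692806780338287) 84.11957550048828 2576
cleat [0.63806071 0.16925293 0.11873707] 152
liner [ 0.62667852 -0.09760852  0.00843784] (array([ 0.6265, -0.097 ]), array([0.0815, 0.0825]), 87.64) [0.00353489 0.00843646 0.01342975] 521
dishp [ 0.637668   -0.2092844   0.01953315] (array([ 0.6393, -0.2098]), array([0.083 , 0.0868]), 25.74) [0.00655862 0.01795565 0.03523986] 538
dish [ 0.38221732 -0.23716931  0.01549972] (array([ 0.3815, -0.2295]), array([0.1031, 0.1078]), 2.82) 385
dish [0.38471903 0.195928
[... 546 characters left out ...]
   0.04751047  0.88976618] 27.15611979486872 centre plate top [0.63942041 0.1706902  0.108934  ] (0.22945056855678558, 0.15720531344413757) 83.66234588623047 3139
cleat [0.63665192 0.17336057 0.11818125] 165
liner [ 0.63339816 -0.12784612  0.00915239] (array([ 0.6378, -0.1284]), array([0.0469, 0.0191]), 8.08) [0.00583337 0.00919116 0.01198794] 48
dishp [ 0.64214782 -0.21297017  0.02378629] (array([ 0.636 , -0.2067]), array([0.0786, 0.0856]), 41.32) [0.01154765 0.02371745 0.03530052] 330
dish [ 0.38650608 -0.24136866  0.01569953] (array([ 0.3824, -0.2335]), array([0.073 , 0.0821]), 36.44) 314
dish [0.39121512 0.18767376 0.01597459] (array([0.3854, 0.1943]), array([0.0874, 0.0864]), 74.57) 578
```

Both views agree to 2 mm on the jar (0.4555, 0.426, top z 0.048), and on the box (centre 0.6342, -0.153, yaw 2.45°, rim about 0.0925). The liner is at (0.6265, -0.097, 0.0084). All of these fit the sizes given. Before moving I'll check IK for every pose.

```bash
cat >> h.py <<'E'
YAW=0.0428; BC=np.array([.6342,-.1530])
def b2w(x,y): 
    c,s=np.cos(YAW),np.sin(YAW); return BC+np.array([c*x-s*y,s*x+c*y])
E
python3 - <<'E'
from h import *
print(R.from_rotvec(sensors.get_state()['orientation']).as_matrix().round(2))
t=b2w(-.003,.056);print(t)
for n,p,a in [('jar',(.4555,.426,.15),YAW),('jar90',(.4555,.426,.15),YAW+np.pi/2),('jarbox',(*t,.1),YAW),('case',(.472,-.4296,.1),np.radians(110.3)),('caseplace',(*b2w(.051,0),.1),YAW),('div',(*b2w(0,0),.15),YAW)]:
    for k in (0,np.pi): print(n,k>0,np.round(manip.solve_ik(p,down(a+k)),2) if manip.solve_ik(p,down(a+k)) is not None else None)
n=np.array([-.456,.0476,.888]); n/=np.linalg.norm(n)
for k in (1,-1):
    y=k*np.cross([0,1,0],n); 
    e=np.radians(0)
    y/=np.linalg.norm(y); M=np.stack([-n,y,np.cross(-n,y)],1)
    print('divpick',np.round(manip.solve_ik((.64,.17,.15),R.from_matrix(M).as_rotvec()),2))
E
```

```text
[[-0.    0.42 -0.91]
 [ 0.   -0.91 -0.42]
 [-1.   -0.   -0.  ]]
[ 0.62880668 -0.09717964]
jar False [ 0.67  0.11  1.76 -0.    1.27  0.62]
jar True [ 0.67  0.11  1.76 -0.    1.27 -2.52]
jar90 False [ 0.67  0.11  1.76 -0.    1.27 -0.95]
jar90 True [ 0.67  0.11  1.76 -0.    1.27  2.19]
jarbox False [-0.24  0.18  1.77 -0.    1.19 -0.28]
jarbox True [-0.24  0.18  1.77 -0.    1.19  2.86]
case False [-0.82  0.18  1.77  0.    1.19 -2.75]
case True [-0.82  0.18  1.77  0.    1.19  0.39]
caseplace False [-0.29  0.31  1.61 -0.    1.22 -0.34]
caseplace True [-0.29  0.31  1.61 -0.    1.22  2.81]
div False [-0.32  0.17  1.7  -0.    1.28 -0.36]
div True [-0.32  0.17  1.7  -0.    1.28  2.78]
divpick [ 0.25 -0.06  1.99 -0.23  0.77  0.39]
divpick [ 0.25 -0.06  1.99 -0.23  0.77 -2.75]
```

```bash
python3 - <<'E'
from m import *
o=down(YAW)
manip.move_ptp((.30,-.30,.35),o)
manip.move_ptp((.4555,.426,.18),o)
s=snap('wrist','w_jar'); W=cloud(s); F=W.reshape(-1,3)
k=np.isfinite(F).all(1)&(abs(F[:,0]-.455)<.05)&(abs(F[:,1]-.426)<.05)&(F[:,2]>.04)&(F[:,2]<.055)
print(box2(F[k,:2]),np.median(F[k,2]),k.sum()); h=cv2.convexHull(F[k,:2].astype(np.float32))[:,0]; print(circ(h))
print(sensors.get_state()['time'],sensors.get_state()['position'])
E
```

```text
(array([0.4555, 0.4266]), array([0.0613, 0.0616]), 75.41) 0.04875733331289844 2157
(array([0.45578057, 0.42660264]), np.float64(0.03099910844534079))
4.975 [0.45621704 0.42538097 0.18043067]
```

View pics/w_jar.png

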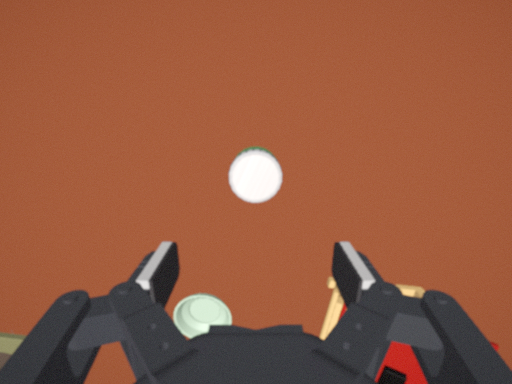

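The wrist view shows the white jar lid at pixel (255,176), centred between the fingers (about 165 and 345). The clear floor around it is free. Wrist depth gives (0.4557, 0.4266) with the top at 0.0487, so three measurements now agree. I'll grasp it.

```bash
python3 - <<'E'
from m import *
o=down(YAW)
manip.move_straight((.4556,.4264,.07),o,v=.2)
print(manip.move_straight((.4556,.4264,.013),v=.1,guard=15))
print(eoat.set_gripper(0.0), sensors.get_state()['finger_gap'])
manip.move_straight((.4556,.4264,.10),v=.15)
print(sensors.get_state()['finger_gap'],sensors.get_state()['contact_force'])
manip.move_straight((.4556,.4264,.24),v=.3)
s=snap('side','s_jar'); s2=snap('wrist','w_jar2')
t=b2w(-.003,.056)
manip.move_ptp((*t,.24),o)
s2=snap('wrist','w_jar3');s=snap('side','s_jar2')
print(sensors.get_state()['time'],sensors.get_state()['finger_gap'],sensors.get_state()['position'],t)
E
python3 -c "
import cv2,numpy as np
a=cv2.imread('pics/w_jar3.png');b=cv2.imread('pics/s_jar2.png')
cv2.imwrite('pics/j1.png',cv2.resize(np.hstack([a,b]),(800,300)))"
```

```text
False
False 0.027720618599395657
-0.0003891576747774185 [ 0.51041666  0.8304288  -0.62620733]
10.575 -5.497172787236938e-05 [ 0.62894696 -0.09612208  0.24003169] [ 0.62880668 -0.09717964]
```

View pics/j1.png

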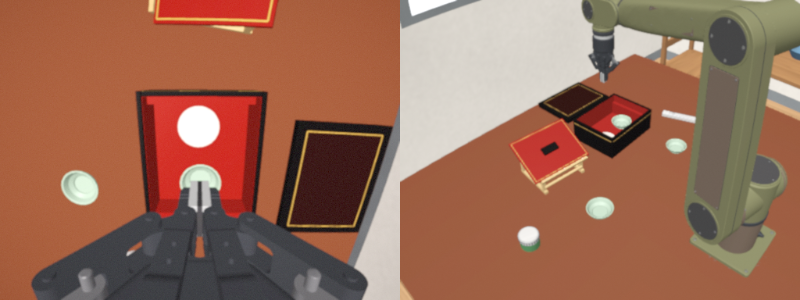

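The gripper closed to 0, so the grasp missed. In the side view the jar still stands at its old place. I'll find out why before trying again.

```bash
python3 - <<'E'
from m import *
s=snap('side'); W=cloud(s); F=W.reshape(-1,3)
k=np.isfinite(F).all(1)&(abs(F[:,0]-.455)<.1)&(abs(F[:,1]-.426)<.1)&(F[:,2]>.043)&(F[:,2]<.055)
print(box2(F[k,:2]),np.median(F[k,2]),k.sum())
import cv2
a=cv2.imread('pics/w_jar2.png');b=cv2.imread('pics/s_jar.png')
cv2.imwrite('pics/j2.png',cv2.resize(np.hstack([a,b]),(800,300)))
print([ (round(d['p'],2),c2w(s,d['centre']).round(3)) for d in mark_of('side','jar_mid')])
E
```

```text
(array([0.4533, 0.4295]), array([0.0591, 0.0623]), 76.54) 0.04838329827845811 469
[(0.72, array([0.45 , 0.429, 0.024])), (0.71, array([ 0.633, -0.154, -0.002]))]
```

View pics/j2.png

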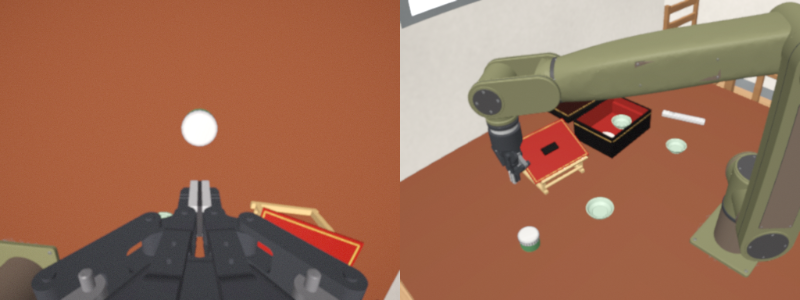

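```bash
python3 - <<'E'
from m import *
s=snap('wrist'); W=cloud(s); st=sensors.get_state(); print(st['position'],s['xyz'],st['finger_gap'])
T=R.from_rotvec(st['orientation']).as_matrix()
for v in (228,235,245,260,280,300):
    for u in (245,250,260,265): print(v,u,s['pixels'][v,u],(T.T@(W[v,u]-st['position'])).round(4))
E
```

```text
[ 0.62889291 -0.0965121   0.24002642] [ 0.62475141 -0.01822739  0.41001293] -0.0001448835824469309
228 245 [227 248 226] [ 0.2265 -0.0171  0.109 ]
228 250 [227 249 225] [ 0.2269 -0.009   0.1092]
228 260 [229 249 227] [0.2243 0.0072 0.108 ]
228 265 [227 248 226] [0.228  0.0155 0.1098]
235 245 [197 194 193] [-0.0354 -0.0063 -0.0105]
235 250 [198 195 193] [-0.0362 -0.0035 -0.0109]
235 260 [195 194 194] [-0.0364  0.002  -0.011 ]
235 265 [195 193 193] [-0.0366  0.0048 -0.0111]
245 245 [195 193 191] [-0.0469 -0.0059 -0.0106]
245 250 [194 193 193] [-0.0488 -0.0033 -0.0116]
245 260 [191 188 189] [-0.0484  0.0018 -0.0114]
245 265 [193 192 192] [-0.048   0.0044 -0.0112]
260 245 [195 193 194] [-0.0627 -0.0054 -0.0115]
260 250 [192 190 190] [-0.0628 -0.0031 -0.0116]
260 260 [190 187 187] [-0.062   0.0016 -0.011 ]
260 265 [197 194 193] [-0.0614  0.0039 -0.0107]
280 245 [65 66 71] [-0.0785 -0.0048 -0.012 ]
280 250 [55 55 63] [-0.0752 -0.0029 -0.0096]
280 260 [61 59 64] [-0.0718  0.0014 -0.0072]
280 265 [66 65 74] [-0.0783  0.0033 -0.0118]
300 245 [48 48 52] [-0.0918 -0.0043 -0.0131]
300 250 [68 68 72] [-0.0741 -0.003   0.0016]
300 260 [85 86 91] [-0.0743  0.0014  0.0014]
300 265 [58 58 61] [-0.0885  0.003  -0.0104]
```

The wrist depth puts the shut fingertips about 35 mm behind the reported TCP, which explains closing just above the lid. I'll check this independently with the side camera.

```bash
python3 - <<'E'
from m import *
s=snap('side'); st=sensors.get_state(); p=np.array(st['position'])
q=[proj(s,p+[0,0,d]) for d in (0,.035,.053,.10)]; print(np.round(q,1))
im=cv2.cvtColor(s['pixels'],cv2.COLOR_RGB2BGR); x,y=q[1].astype(int)
c=im[max(0,y-60):y+60,x-60:x+60].copy(); f=5; c=cv2.resize(c,None,fx=f,fy=f,interpolation=cv2.INTER_NEAREST)
for (a,b),col in zip(q,[(0,255,0),(255,0,0),(0,255,255),(255,0,255)]): cv2.circle(c,(int((a-x+60+.5)*f),int((b-max(0,y-60)+.5)*f)),4,col,-1)
cv2.imwrite('pics/tip.png',c)
E
```

```text
[[261.1 112.1]
 [260.9 101.2]
 [260.9  95.5]
 [260.7  80.2]]
```

View pics/tip.png

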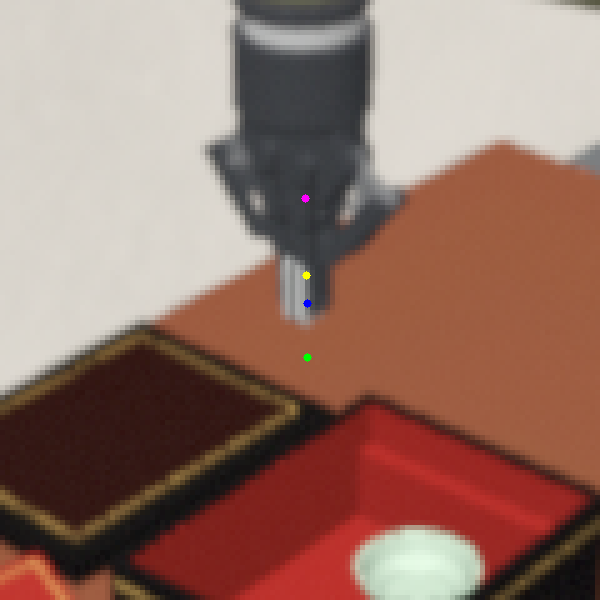

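The side view also puts the real tips about 27 mm short of the reported TCP (green dot). The tool offset is therefore wrong by about 3 cm, and I'll calibrate the height by touch. I'll lower the open fingers around the jar with a guard until they touch the sideboard.

```bash
python3 - <<'E'
from m import *
o=down(YAW)
eoat.set_gripper(.085)
manip.move_ptp((.4538,.429,.15),o)
s=snap('wrist'); W=cloud(s); F=W.reshape(-1,3); st=sensors.get_state(); T=R.from_rotvec(st['orientation']).as_matrix()
k=np.isfinite(F).all(1)&(abs(F[:,0]-.455)<.05)&(abs(F[:,1]-.426)<.05)&(F[:,2]>.04)&(F[:,2]<.055)
c=np.array(box2(F[k,:2])[0]); print(box2(F[k,:2]),np.median(F[k,2]))
G=(F-st['position'])@T; g=(abs(G[:,2]+.011)<.006)&(abs(G[:,1])<.07)&(G[:,0]>-.1)&(G[:,0]<0); print('tip x',np.sort(G[g,0])[-8:])
manip.move_straight((*c,.06),o,v=.2)
f0=sensors.get_state()['contact_force']
print(manip.move_straight((*c,-.05),v=.04,guard=5))
st=sensors.get_state(); print(st['position'],np.array(st['contact_force'])-f0,st['time'])
s=snap('side','s_t'); s=snap('wrist','w_t')
a=cv2.imread('pics/w_t.png');b=cv2.imread('pics/s_t.png')
cv2.imwrite('pics/j3.png',cv2.resize(np.hstack([a,b]),(800,300)))
E
```

```text
(array([0.4532, 0.4294]), array([0.0627, 0.0623]), 28.86) 0.048778524753807895
tip x [-0.04138984 -0.04104624 -0.0409747  -0.04090235 -0.04083842 -0.0403816
 -0.04013558 -0.03964976]
True
[ 0.45325227  0.42939086 -0.03983845] [-0.13105129 -1.74915396  3.9258166 ] 16.425
```

View pics/j3.png

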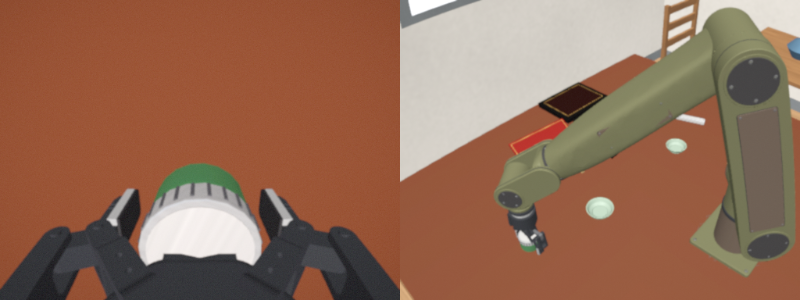

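The touch came at TCP z = -0.040 with the jaws open. That matches the tip depth from the wrist camera (-0.040) and leaves a TCP error of about 27 mm once the 13 mm swing is taken off. The jar sits well between the pads. I'll raise 15 mm and close.

```bash
python3 - <<'E'
from m import *
manip.move_straight((.4532,.4294,-.025),v=.05)
eoat.set_gripper(0.0); print(sensors.get_state()['finger_gap'])
manip.move_straight((.4532,.4294,.0),v=.05)
print(sensors.get_state()['finger_gap'],sensors.get_state()['contact_force'])
manip.move_straight((.4532,.4294,.18),v=.25)
s=snap('side','s_j4'); s=snap('wrist','w_j4')
st=sensors.get_state(); print(st['finger_gap'],st['time'],st['position'],st['contact_force'])
a=cv2.imread('pics/w_j4.png');b=cv2.imread('pics/s_j4.png')
cv2.imwrite('pics/j4.png',cv2.resize(np.hstack([a,b]),(800,300)))
E
```

```text
0.0604813742126828
0.06038547786452143 [-0.35870259 -0.01844099 -2.30932667]
0.06072532840518479 18.9667 [0.4518607  0.42829898 0.17667117] [ 0.40041556  0.02598751 -2.74211992]
```

View pics/j4.png

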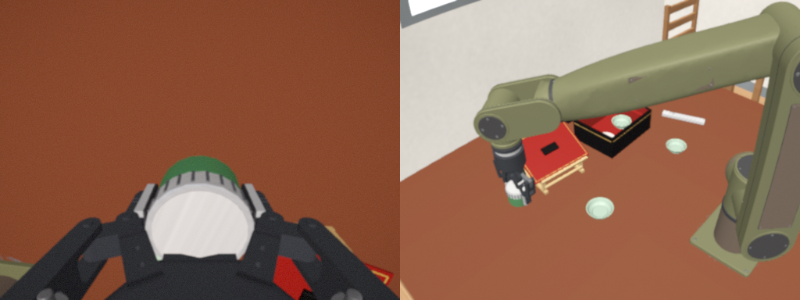

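The jar is held at gap 60.5 mm with a 2.3 N load. Now I'll place it, and floor contact should come at TCP z of about -0.017.

```bash
python3 - <<'E'
from m import *
o=down(YAW); t=b2w(-.002,.055)
manip.move_ptp((*t,.18),o)
manip.move_straight((*t,.03),o,v=.2)
manip.sleep(.1)
print(manip.move_straight((*t,-.024),v=.035,guard=4))
st=sensors.get_state(); print(st['position'],t,st['contact_force'],st['time'])
s=snap('side','s_j5'); s=snap('wrist','w_j5')
a=cv2.imread('pics/w_j5.png');b=cv2.imread('pics/s_j5.png')
cv2.imwrite('pics/j5.png',cv2.resize(np.hstack([a,b]),(800,300)))
E
```

```text
True
[ 0.62969017 -0.098004   -0.01700221] [ 0.62984855 -0.09813594] [0.45667455 0.54511903 4.33445046] 23.1833
```

View pics/j5.png

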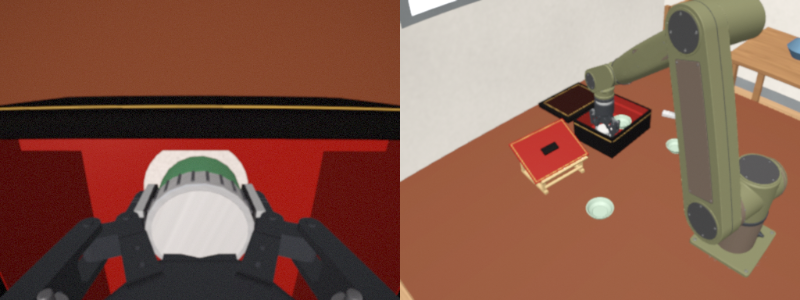

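Contact was at z = -0.017, as predicted. The jar stands on the liner, with white showing evenly around it near pixel (200,170) of the left half. I'll release it, go to hover over the divider and measure the cleat.

```bash
cat >> m.py <<'E'
n=np.array([-.4563,.0476,.8886]); n/=np.linalg.norm(n)
px=np.array([n[2]*.4563,-n[2]*.0476,.4563**2+.0476**2]); px-=n*(px@n); px/=np.linalg.norm(px); py=np.cross(n,px)
OD=R.from_matrix(np.stack([-n,px,np.cross(-n,px)],1)).as_rotvec()
CL=np.array([.639,.1705,.114])
E
python3 - <<'E'
from m import *
st=sensors.get_state(); t=np.array(st['position'])
eoat.set_gripper(.083)
manip.move_straight((t[0],t[1],.08),v=.15)
s=snap('wrist','w_j6'); W=cloud(s);F=W.reshape(-1,3)
manip.move_straight((t[0],t[1],.16),v=.3)
s3=snap('wrist','w_j7'); W=cloud(s3);F=W.reshape(-1,3)
k=np.isfinite(F).all(1)&(abs(F[:,0]-.63)<.06)&(abs(F[:,1]+.098)<.06)&(F[:,2]>.048)&(F[:,2]<.065)&(s3['pixels'].reshape(-1,3).min(1)>120)
P=F[k]; print('jar in box',box2(P[:,:2]),np.median(P[:,2]))
manip.move_ptp(CL+.12*n,OD)
eoat.set_gripper(.042)
s=snap('wrist','w_d1'); W=cloud(s);F=W.reshape(-1,3);C=s['pixels'].reshape(-1,3).astype(float)
np.savez('wd1.npz',**s)
G=F-CL; a,b,h=G@px,G@py,G@n
ok=np.isfinite(F).all(1)
red=ok&(C[:,0]>120)&(C[:,1]<70)&(abs(a)<.06)&(abs(b)<.06)&(abs(h)<.03); print('plate h',np.median(h[red]),red.sum())
A=np.c_[a[red],b[red],np.ones(red.sum())]; print('tilt',np.linalg.lstsq(A,h[red],rcond=None)[0])
bl=ok&(C.max(1)<60)&(abs(a)<.035)&(abs(b)<.055)&(abs(h)<.015); print('cleat',bl.sum(),np.median(h[bl]),box2(np.c_[a[bl],b[bl]]), np.percentile(a[bl],[1,99]),np.percentile(b[bl],[1,99]))
st=sensors.get_state(); print(st['time'],st['position'],CL+.12*n)
E
```

```text
jar in box (array([ 0.6294, -0.0978]), array([0.0625, 0.0614]), 3.66) 0.056742643377512975
plate h -0.0038825709778631617 9551
tilt [-0.00600351 -0.00026387 -0.00379708]
cleat 1049 0.006104904162650513 (array([ 0.0003, -0.0003]), array([0.0566, 0.0233]), 89.26) [-0.01153354  0.01163374] [-0.02805189  0.02783126]
26.6083 [0.58437738 0.17598506 0.22062469] [0.58424634 0.17621176 0.22062745]
```

View pics/w_d1.png

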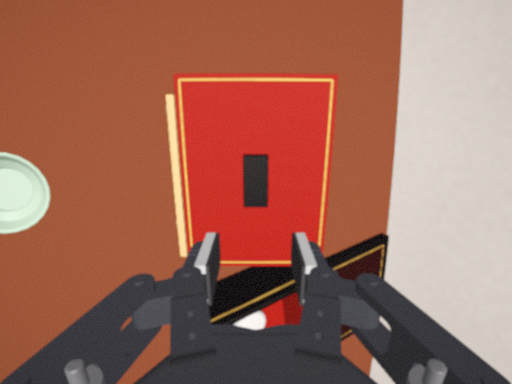

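View pics/w_j7.png

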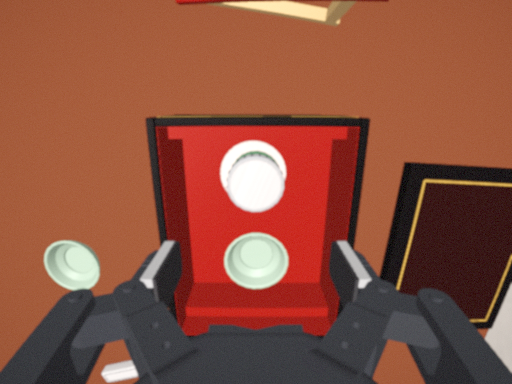

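The wrist view shows the cleat at pixel (256,181), and its measured centre is within 0.5 mm of my estimate. The jar stands in the box at (255,180) with its top at 0.0567 (expected 0.056), clear of the dish at (256,260). I'll descend along the normal with a guard.

```bash
python3 - <<'E'
from m import *
C=CL+.0003*px-.0003*py
manip.move_straight(C-.006*n,OD,v=.2)
print(manip.move_straight(C-.055*n,OD,v=.03,guard=3))
st=sensors.get_state(); p=np.array(st['position']); print('h',(p-C)@n,(p-C)@px,(p-C)@py)
h=(p-C)@n
manip.move_straight(C+(h+.0035)*n,OD,v=.03)
s=snap('wrist','w_d2')
eoat.set_gripper(0.); st=sensors.get_state(); print(st['finger_gap'],st['contact_force'])
s=snap('wrist','w_d3')
a=cv2.imread('pics/w_d2.png');b=cv2.imread('pics/w_d3.png')
cv2.imwrite('pics/d4.png',cv2.resize(np.hstack([a,b]),(800,300))); print(st['time'])
E
```

```text
True
h -0.03306793812213646 -0.00022388338168897743 -5.09032854709707e-05
0.026292028712896497 [-2.53302736 -0.13364987  3.0960386 ]
28.9667
```

View pics/d4.png

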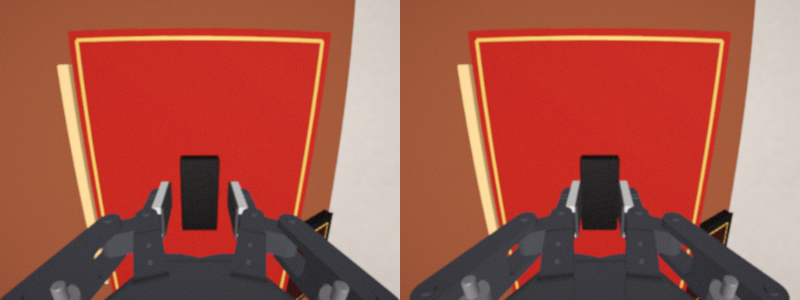

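The cleat is gripped (gap 26.3 mm). Next I'll lift it, level it, move over the box and measure how the plate hangs.

```bash
cat > plate.py <<'E'
from m import *
def plate(s,zlo=.12,zhi=.2):
    W=cloud(s);F=W.reshape(-1,3);C=s['pixels'].reshape(-1,3).astype(float)
    k=np.isfinite(F).all(1)&(C[:,0]>110)&(C[:,0]>1.6*C[:,2])&(F[:,2]>zlo)&(F[:,2]<zhi)&(abs(F[:,0]-BC[0])<.2)&(abs(F[:,1]-BC[1])<.2)
    P=F[k]
    A=np.c_[P[:,:2]-BC,np.ones(len(P))]
    q=np.linalg.lstsq(A,P[:,2],rcond=None)[0]; r=P[:,2]-A@q; g=abs(r)<.006
    q=np.linalg.lstsq(A[g],P[g,2],rcond=None)[0]
    return box2(P[g,:2]),q,g.sum()
E
python3 - <<'E'
from plate import *
C=CL+.0003*px-.0003*py; h=-.0296
manip.move_straight(C+(h+.03)*n,OD,v=.08)
manip.move_straight(C+(h+.03)*n+[0,0,.12],OD,v=.2)
st=sensors.get_state();print(st['finger_gap'],st['contact_force'],st['time'])
o=down(YAW)
manip.move_ptp((*BC,.22),o)
manip.move_straight((*BC,.14),o,v=.2)
manip.sleep(.2)
for c in ('top','side'):
    s=snap(c,'p_'+c); np.savez('p_'+c,**s); print(c,plate(s))
st=sensors.get_state();print(st['finger_gap'],st['position'],st['time'])
a=cv2.imread('pics/p_top.png');b=cv2.imread('pics/p_side.png')
cv2.imwrite('pics/p1.png',cv2.resize(np.hstack([a,b]),(800,300)))
E
```

```text
0.025763746874798762 [-0.07389681  0.26505708 -2.86326502] 30.2917
top ((array([ 0.6357, -0.1533]), array([0.169 , 0.2257]), 2.66), array([-0.00762651,  0.00051647,  0.16702035]), np.int64(1422))
side ((array([ 0.6358, -0.1533]), array([0.1758, 0.2316]), 2.07), array([ 0.000918  , -0.00429244,  0.16777536]), np.int64(1935))
0.025971776557648676 [ 0.63513793 -0.15329313  0.14186204] 32.375
```

View pics/p1.png

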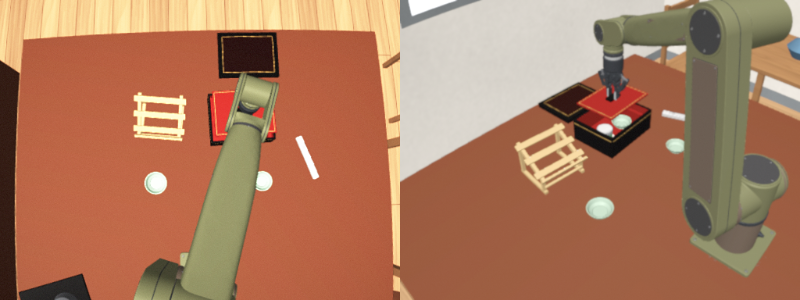

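The plate hangs level. Both views put its centre at (0.6357, -0.1533) with yaw about 2.4°, so it is 1.5 mm off the box centre. I'll correct for that and lower it, expecting it to seat at TCP z of about 0.0405.

```bash
python3 - <<'E'
from plate import *
o=down(YAW); t=BC+[-.0013,.0003]
manip.move_straight((*t,.085),o,v=.12)
st=sensors.get_state();print(st['position'])
print(manip.move_straight((*t,.033),o,v=.03,guard=4))
st=sensors.get_state();print(st['position'],st['contact_force'],st['moment'],st['time'])
for c in ('top','side'):
    s=snap(c,'q_'+c); print(c,plate(s,.05,.085))
a=cv2.imread('pics/q_top.png');b=cv2.imread('pics/q_side.png')
cv2.imwrite('pics/q1.png',cv2.resize(np.hstack([a[60:252,220:476],b[60:252,150:406]]),(800,300)))
E
```

```text
[ 0.63305412 -0.15278914  0.08504628]
True
[ 0.63270482 -0.15268168  0.04104521] [-2.2724863  -0.2559433   5.12299128] [ 0.02796401 -0.0585361   0.01815281] 34.3
top ((array([ 0.6361, -0.1539]), array([0.1754, 0.2331]), 2.25), array([-0.00059568, -0.00085372,  0.06550914]), np.int64(1267))
side ((array([ 0.6422, -0.1654]), array([0.2598, 0.1772]), 83.67), array([ 0.0084471 , -0.00388182,  0.06671539]), np.int64(1447))
```

View pics/q1.png

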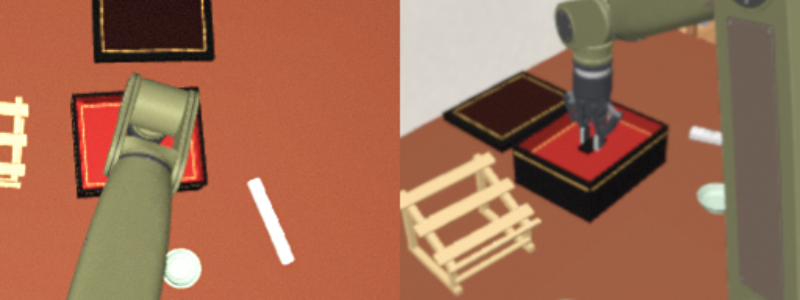

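The divider is seated: TCP 0.041, plate face at 0.0655 and level, inside all four walls. I'll release it, check it from above, then go to the case.

```bash
python3 - <<'E'
from plate import *
st=sensors.get_state(); t=np.array(st['position'])
eoat.set_gripper(.045); 
manip.move_straight((t[0],t[1],.10),v=.1)
manip.move_straight((t[0],t[1],.20),v=.3)
s=snap('wrist','r_w'); np.savez('r_w',**s); print(plate(s,.055,.08))
F=cloud(s).reshape(-1,3);C=s['pixels'].reshape(-1,3)
k=np.isfinite(F).all(1)&(C.max(1)<60)&(abs(F[:,0]-BC[0])<.05)&(abs(F[:,1]-BC[1])<.05)&(F[:,2]>.06)&(F[:,2]<.09)
print('cleat',box2(F[k,:2]),np.median(F[k,2]),'target',BC)
ps=np.radians(-69.7)
eoat.set_gripper(.05)
manip.move_ptp((.472,-.4296,.16),down(ps))
s=snap('wrist','c_w'); np.savez('c_w',**s); F=cloud(s).reshape(-1,3);C=s['pixels'].reshape(-1,3).astype(float)
k=np.isfinite(F).all(1)&(C.min(1)>110)&(abs(F[:,0]-.472)<.12)&(abs(F[:,1]+.43)<.09)&(F[:,2]>.01)&(F[:,2]<.026)
print('case',box2(F[k,:2]),np.median(F[k,2]),k.sum())
st=sensors.get_state();print(st['time'],st['position'])
E
```

```text
((array([ 0.6335, -0.1534]), array([0.1804, 0.2367]), 2.3), array([ 0.00055081, -0.00095861,  0.06638167]), np.int64(26441))
cleat (array([ 0.6317, -0.1519]), array([0.0231, 0.0556]), 3.02) 0.07630741935179183 target [ 0.6342 -0.153 ]
case (array([ 0.4727, -0.4302]), array([0.1834, 0.0237]), 21.02) 0.018242289433556436 2981
37.5167 [ 0.47288593 -0.42882259  0.16023775]
```

View pics/c_w.png

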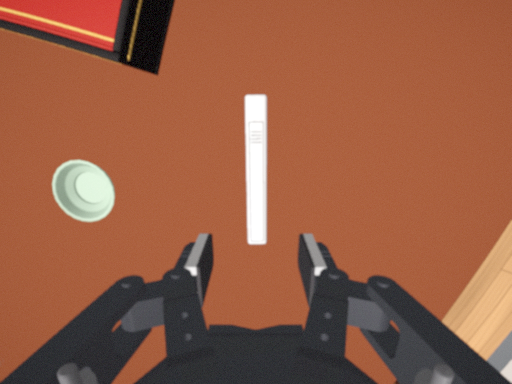

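View pics/r_w.png

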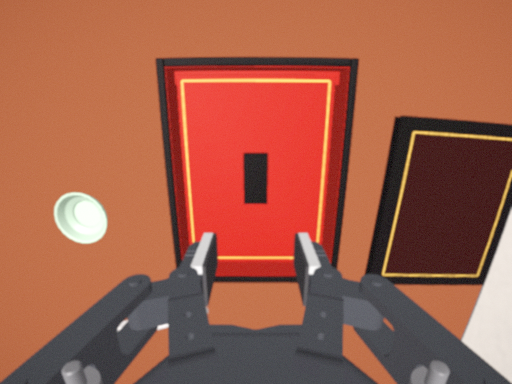

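The divider is seated: face 0.0664, cleat top 0.0763, and its centre is 2.5 mm and 1.1 mm off the box centre, inside the 9 mm limits. The case shows at pixels (256,95–243). It measures 183×24 mm at (0.4727, -0.4302), yaw 21.0°, top at 0.018. I'll grip it.

```bash
python3 - <<'E'
from plate import *
o=down(np.radians(21-90)); c=(.4727,-.4302)
manip.move_straight((*c,.03),o,v=.2)
print(manip.move_straight((*c,-.025),o,v=.06,guard=4))
eoat.set_gripper(0.); st=sensors.get_state(); print(st['finger_gap'],st['position'],st['contact_force'])
manip.move_straight((*c,.10),o,v=.15)
manip.move_straight((*c,.18),o,v=.3)
st=sensors.get_state(); print(st['finger_gap'],st['contact_force'])
s=snap('wrist','c_w2')
t=b2w(.049,.001)
manip.move_ptp((*t,.18),down(YAW))
manip.move_straight((*t,.11),down(YAW),v=.2); manip.sleep(.2)
s=snap('side','c_s'); s2=snap('wrist','c_w3')
F=cloud(s).reshape(-1,3);C=s['pixels'].reshape(-1,3).astype(float)
k=np.isfinite(F).all(1)&(C.min(1)>140)&(np.ptp(C,axis=1)<40)&(abs(F[:,0]-t[0])<.05)&(abs(F[:,1]-t[1])<.12)&(F[:,2]>.12)&(F[:,2]<.165)
P=F[k]; print(k.sum(),box2(P[:,:2]),np.polyfit(P[:,1],P[:,2],1),np.percentile(P[:,2],[5,50,95]))
st=sensors.get_state(); print(st['position'],t,st['time'],st['finger_gap'])
a=cv2.imread('pics/c_w3.png');b=cv2.imread('pics/c_s.png')
cv2.imwrite('pics/c3.png',cv2.resize(np.hstack([a,b]),(800,300)))
E
```

```text
False
0.022116319498368862 [ 0.4731714  -0.43070423 -0.0241467 ] [-0.02560243  0.14087546  2.63499257]
0.022163560478290076 [ 0.32737327  0.86275978 -1.15749222]
334 (array([ 0.6843, -0.146 ]), array([0.0383, 0.1861]), 6.15) [0.00036083 0.15163438] [0.14168926 0.15357706 0.15773519]
[ 0.68408609 -0.15021476  0.11195303] [ 0.68311234 -0.14990436] 43.3 0.022308649832358297
```

View pics/c3.png

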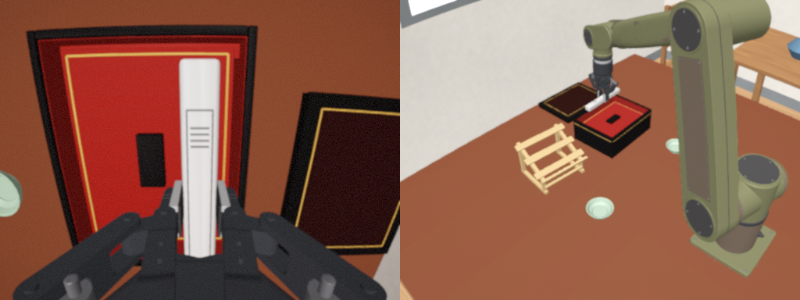

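The case is held level and straight over the right-hand lane: left half, x 180–220, beside the cleat at 150. I'll lower it with a guard, expecting contact at about 0.042.

```bash
python3 - <<'E'
from plate import *
t=b2w(.048,.001); o=down(YAW)
manip.move_straight((*t,.06),o,v=.12)
print(manip.move_straight((*t,.034),o,v=.03,guard=3))
st=sensors.get_state(); print(st['position'],t,st['contact_force'],st['moment'])
p=np.array(st['position'])
eoat.set_gripper(.034); print(sensors.get_state()['finger_gap'])
s=snap('wrist','f_w0')
manip.move_straight((p[0],p[1],.09),v=.08)
manip.move_straight((p[0],p[1],.20),v=.3)
s=snap('wrist','f_w'); print('plate',plate(s,.055,.075))
F=cloud(s).reshape(-1,3);C=s['pixels'].reshape(-1,3).astype(float)
k=np.isfinite(F).all(1)&(C.min(1)>120)&(abs(F[:,0]-t[0])<.06)&(abs(F[:,1]-t[1])<.13)&(F[:,2]>.07)&(F[:,2]<.1)
P=F[k]; A=np.c_[P[:,:2]-t,np.ones(len(P))]; print('case',box2(P[:,:2]),np.linalg.lstsq(A,P[:,2],rcond=None)[0])
k=np.isfinite(F).all(1)&(C.max(1)<60)&(abs(F[:,0]-BC[0])<.03)&(abs(F[:,1]-BC[1])<.05)&(F[:,2]>.06)&(F[:,2]<.09)
print('cleat',box2(F[k,:2]),np.median(F[k,2]))
st=sensors.get_state(); print(st['time'])
E
```

```text
True
[ 0.6822896  -0.14999731  0.04193035] [ 0.68211326 -0.14994714] [0.12797156 0.05869794 2.90850646] [ 0.04633339 -0.07869857  0.04641602]
0.03416067475172545
plate ((array([ 0.6332, -0.1534]), array([0.1807, 0.2369]), 2.33), array([-0.00015211, -0.00201218,  0.06629847]), np.int64(23125))
case (array([ 0.6992, -0.1477]), array([0.061 , 0.1826]), 3.68) [0.01602338 0.001523   0.08418165]
cleat (array([ 0.6326, -0.1523]), array([0.0248, 0.0561]), 2.23) 0.07625472489245855
46.15
```

View pics/f_w.png

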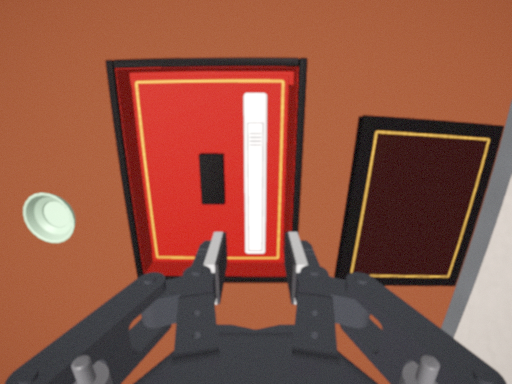

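The final view shows the case flat in the right lane (x 244–267, y 93–254), straight and clear of the cleat at (212,178). Its top is at 0.0842, against 0.084 expected. The divider is level at 0.0663, with the cleat top at 0.0763. I'll hand in.

```bash
python3 - <<'E'
from plate import *
manip.sleep(.3); st=sensors.get_state(); print(st['contact_force'],st['time']); manip.hand_in()
E
```

```text
[0.92014166 0.81126903 0.27586951] 46.45
the job is handed in; nothing more can be done
```

The lunch box is packed and handed in at 46.5 s of the 72 s allowed; the hand-in reports no verdict. The jar stands on the liner in the free end, the divider lies level on both ledges with the cleat up, and the chopstick case lies lengthwise beside the cleat.

**First jar grasp missed:** the fingers closed just above the lid and nudged the jar about 4 mm, still standing. The real fingertips sit about 27 mm short of the reported TCP. The wrist depth and a touch on the sideboard agreed on this, and the side view roughly did. I used touch or force guards for the grasps and placements after that, and the second attempt held.

**Last checks:**

| Item | Measured | Expected |
|---|---|---|
| Jar top (before the divider covered it) | 0.0567 m, upright by eye | 0.056 m |
| Divider face | 0.0663 m, tilt about 0.002 rad | 0.066 m |
| Cleat top | 0.0763 m | 0.076 m |
| Cleat centre | within 2.5 mm of the box centre | within 9 mm |
| Case top | 0.0842 m | 0.084 m |
| Case centre along the box | about 4 mm from the cleat | within 35 mm |

**Checks that disagreed:** the automatic outline of the case in the final picture came out 61 mm wide instead of 24 mm, probably because it included other bright pixels. I judged its straightness from the picture itself and from the pose it was set down in. A side-view outline of the divider taken while it was still held was also off, but the top and wrist views agreed. I saw no shift in the celadon dishes in the pictures, but did not measure them at the end.

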